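Seat the desk loupe in its three-point viewing stand

ROBOT

A 6-joint arm with a two-finger parallel gripper is mounted at the origin on the work surface. World frame = base frame: x ahead of the robot, y to its left, z up, the work surface at z = 0. Lengths are in m, angles in rad, forces in N, time in s.
With the tool pointing down it reaches from about 0.3 to 0.775 m from the base axis. Payload 14.6 kg.
Tool frame: the origin (TCP) lies on the mounting face of the last link; the fingertips stand 199 mm ahead of it and the grasp point (between the pads) lies 180 mm ahead of it; z points along the fingers, y is the line along which they close (so a half turn about z gives the same grasp; the last joint's range is limited). The gripper opens to 94 mm and grips with 3 to 60 N. Pads are 16 mm wide; open, the fingers measure 119 mm over their backs; the gripper's body (75 mm by 177 mm) begins 78 mm behind the grasp point.
Start: joints at [-1.256, 0.3, 1.521, -0, 1.321, -0.067], TCP at [0.205, -0.51, 0.405] pointing down, gripper open.
Joint ranges: [-3.03, 3.03], [-0.79, 2.21], [0.23, 2.52], [-1.04, 4.18], [0, 3.07], [-2.55, 2.55]. Speed limits (rad/s): [2.22, 2.22, 2.57, 3.14, 3.14, 3.14].

INTERFACE

Orientations are given as [roll, pitch, yaw] about the fixed x, y, z axes, in that order (R = Rz(yaw) Ry(pitch) Rx(roll)).
In Python, from station import telemetry, cams, workorder, finder gives the robot as it stands.
- The arm moves only by the tool jog_arm, never from a script. Its argument "rows" is a list of rows, each an object with "gripper": the finger opening in m, from 0 to 0.094; "slide": the shift along the tool's x, y, z in m, a list of three; "spin": the turn about the tool's z in rad. In form: [{"gripper": gripper, "slide": [tx, ty, tz], "spin": spin}, ...]. A call has 1 to 8 rows; each row is the pose to reach, as a shift and turn from the pose commanded when the call began, along the tool's axes at that moment; what a row does not reach only later rows make up. A row lasts 1/10 s, in which the tool goes at most 50 mm and 8.59 degrees, less where a joint would pass 70% of its speed; a pose out of reach is approached as far as the arm can. A call with a gripper value outside its range is refused whole. The fingers move at their own pace and stop on an object; "squeeze" is the grip in N (left out, the last holds). Time passes only in rows, so rows that repeat a pose let the fingers close. It gives the time, the measured TCP pose, the force, the opening and the grip force at its end, in the units of the state.
- telemetry.get_obs(): the state, without advancing time (a new reading comes with each control period).
- cams.camera(name): name is "scene" or "top" or "wrist"; returns (picture, depth): 420x560x3 uint8, red, green, blue; 420x560 float32, m along the optical axis (not along the pixel's ray), 0 where there is no reading.
- cams.camera_info(name): a dict with "camera_matrix" (3x3 intrinsics, pixels), "R" (3x3) and "t" (3): a world point X has camera coordinates R X + t; the wrist camera has in their place "tool_from_camera" (4x4, takes a point from camera to tool coordinates, whose origin is the TCP and whose axes are the flange's). Camera axes: x right, y down, z forward; pixel columns grow to the right and rows downward; lengths in m; the calibration is good to about 2 mm. A picture is of the moment at which its call begins: read the wrist's pose just before it. camera_info takes no time and is no camera call.
- workorder.hand_in(): hands the job in; it is judged then, once.
Trained networks look in the newest picture that a camera, given by its name, has taken for a name from the list of things; names that differ only in an ending like _2 or _b are one class to them, and where a whole thing is asked for, a point or a joint stands for the part that bears it (a point fixed in the world has none). Each returns a list of dicts, best first, with "confidence" (0 to 1); they miss things now and then, are a little off and sometimes report something else, mostly with a low value. They report only what shows in the picture. A call takes as long as a camera call.
- finder.find_in(target, camera): "point" ([x, y, z] in m, in world coordinates, good to about 4 mm: the middle of the surface that is visible of it).
- finder.masks_of(target, camera): "region" (420x560 bool, what is visible of it).
The state is a dict: "time_s": time; "qpos": joint angles; "joint_vel": joint speeds; "tau": joint torques, N m; "ee_pos": TCP position; "eef_rot": TCP orientation; "force": force on the tool from outside, world axes, zero at the start; "moment": the same for the moment, N m; "grip_width": finger opening in m; "grip_force": force on a finger pad.
Only numpy, scipy, OpenCV 4.12 (cv2) and the standard library are available. Lean on these libraries where they do the work, as an engineer would, in place of code of your own. Each camera call takes 0.05 s, during which the arm holds its last target. There are 200 camera calls.

TASK

Put the larger of the two metal desk loupes into the three-legged viewing stand so that the folded paper star can be inspected: lower it upright, foot first, between the three prongs until it sits fully down and level on all three studs and cannot rock, then let go. Do not drop it in, and leave the smaller loupe where it stands.

Things in the scene. Friction and masses are not known exactly. Their poses are not given: they have to be found in the camera images.
- loupe: The larger desk loupe: upright satin aluminium round barrel, thin black band, clear glass lens on top. 58 mm tall; foot flange 56 mm diameter, 10 mm high; above it a plain barrel 46 mm diameter, gripped in its upper half. About 0.18 kg. Starts standing on the table. Origin: centre of its underside; z up along the barrel; round, so yaw does not matter.
- small_loupe: The smaller desk loupe, same look, to be left alone: 42 mm tall, foot 32 mm diameter, barrel 26 mm diameter. Too small to reach the studs. Stands upright on the table; origin at the centre of its underside, z up.
- stand: Viewing stand, fixed: aluminium ring (100 mm diameter, 26 mm hole, top at 42 mm) on three legs. On it, 120 degrees apart, three brass studs (8 mm diameter, 4 mm tall, 20 mm from the axis), each with a steel prong outside it leaning outward, tips 13 mm above the stud tops. The loupe's foot has 4 mm play at stud height, 14 mm at the tips. Origin: on the axis at the table; z up, x towards one stud.
- seat (a point): The seat of the stand: the point on its axis level with the tops of the three studs, 46 mm above the table. When seated, the loupe's origin is here. z up.

How it is judged:
By the outcome, as a careful person would: the job done as asked, in the order asked, and still so for the second after the job is handed in, with the robot touching nothing.
It also fails if it takes over 32 s, if anything falls off the work surface, if the arm or the gripper's body presses on something with over 40 N, if the wrist force passes 120 N, or if a joint passes its speed limit or range.

## Working session

There is one attempt and no reset: what is moved stays moved. The work goes in short steps, Python scripts to look and compute and a tool call to move; the robot and the scene stay as the last step left them, time stands still between calls to the robot, and variables do not carry over. Pictures are saved under pics/ and viewed, at most 10 in all, crops included, and the job is handed in when it is done.

Besides the shell and the picture viewer there is one more tool, called as name([rows], argument=value, ...), one row to a line, values as JSON. jog_arm: Moves the arm, as the interface text tells. Its arguments: {"type":"object","properties":{"rows":{"type":"array","items":{"type":"object","properties":{"gripper":{"type":"number"},"slide":{"type":"array","items":{"type":"number"}},"spin":{"type":"number"}}}},"squeeze":{"type":"number"}},"required":["rows"]}

```bash
mkdir -p pics; python3 - <<'E'
from station import telemetry, cams, finder
import cv2,numpy as np
o=telemetry.get_obs();print({k:np.round(v,3).tolist() for k,v in o.items()})
ims=[]
for c in("scene","top"):
    p,d=cams.camera(c);cv2.imwrite(f"pics/{c}1.png",p[:,:,::-1])
    for t in("loupe","small_loupe","stand"):
        print(c,t,[(np.round(r["point"],3).tolist(),round(r["confidence"],2)) for r in finder.find_in(t,c)])
print(cams.camera_info("top"));print(cams.camera_info("wrist"))
E
```

```text
{'time_s': 0.0, 'qpos': [-1.256, 0.3, 1.522, -0.0, 1.321, -0.067], 'joint_vel': [0.0, -0.002, 0.001, 0.0, -0.0, 0.0], 'tau': [0.0, -53.181, -35.274, 0.071, 0.024, -0.0], 'ee_pos': [0.205, -0.51, 0.404], 'eef_rot': [-3.14, -0.0, 0.382], 'force': [-0.02, 0.476, -0.696], 'moment': [0.005, 0.058, 0.031], 'grip_force': 0.0, 'grip_width': 0.094}
scene loupe [([0.462, 0.302, 0.042], 0.7)]
scene small_loupe [([0.449, 0.12, 0.027], 0.62)]
scene stand [([0.477, -0.111, 0.043], 0.65)]
top loupe [([0.444, 0.286, 0.058], 0.91)]
top small_loupe [([0.435, 0.107, 0.04], 0.46)]
top stand [([0.47, -0.116, 0.04], 0.94), ([0.438, 0.113, 0.039], 0.24)]
{'camera_matrix': array([[475.33148058,   0.        , 281.6266958 ],
       [  0.        , 475.33148058, 210.07086636],
       [  0.        ,   0.        ,   1.        ]]), 'R': array([[-0.01164136, -0.99964439,  0.02399127],
       [-0.99829764,  0.01024766, -0.05741789],
       [ 0.05715162, -0.02461885, -0.99806192]]), 't': array([0.03477154, 0.51525609, 0.99954689])}
{'camera_matrix': array([[320.66824678,   0.        , 284.41554288],
       [  0.        , 320.66824678, 212.90103851],
       [  0.        ,   0.        ,   1.        ]]), 'tool_from_camera': array([[ 3.59332518e-05, -9.61262811e-01, -2.75633464e-01,
         8.02681330e-02],
       [ 9.99999975e-01, -2.62328259e-05,  2.21852201e-04,
         6.14198261e-04],
       [-2.20488916e-04, -2.75633466e-01,  9.61262786e-01,
         2.06168968e-02],
       [ 0.00000000e+00,  0.00000000e+00,  0.00000000e+00,
         1.00000000e+00]])}
```

View pics/scene1.png

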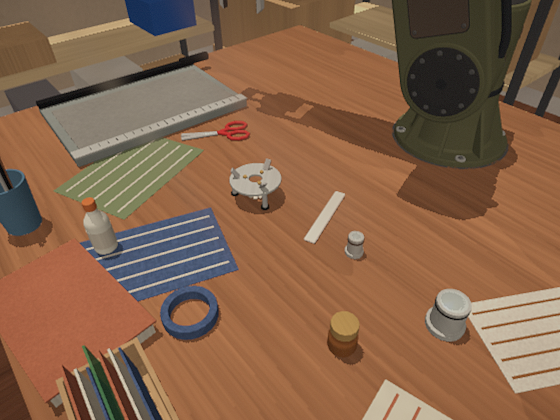

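View pics/top1.png

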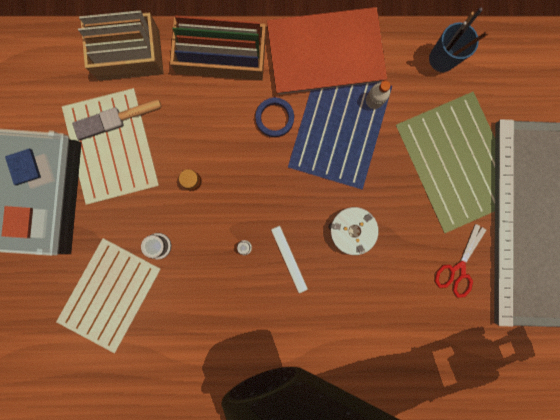

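The scene view shows the large loupe at about (450,315), the small loupe at (355,245) and the stand at (255,180). In the top view they are at (155,246), (244,247) and (354,231), which matches the finder. Next I'll refine the positions using depth.

```bash
cat > h.py <<'E'
from station import telemetry, cams, finder
import cv2,numpy as np
from scipy.spatial.transform import Rotation as Ro
from scipy.optimize import least_squares
def cloud(c):
    "picture and world points (HxWx3, nan where no depth)"
    o=telemetry.get_obs(); p,d=cams.camera(c); i=cams.camera_info(c); K=i["camera_matrix"]
    v,u=np.mgrid[:420,:560]
    X=np.dstack([(u-K[0,2])/K[0,0]*d,(v-K[1,2])/K[1,1]*d,d])
    if c=="wrist":
        T=i["tool_from_camera"]; R=Ro.from_euler("xyz",o["eef_rot"]).as_matrix()
        W=(X@T[:3,:3].T+T[:3,3])@R.T+o["ee_pos"]
    else: W=(X-i["t"])@i["R"]
    W[d==0]=np.nan
    return p,W,o
def mask(t,c):
    r=finder.masks_of(t,c); return r[0]["region"] if r else None
def circ(P):
    "algebraic circle through hull of xy points"
    h=cv2.convexHull(P[:,:2].astype(np.float32))[:,0].astype(float)
    f=least_squares(lambda q:np.hypot(*(h-q[:2]).T)-q[2],[*h.mean(0),.03],loss="soft_l1",f_scale=.001)
    return np.round(f.x,4)
def report(c,ts):
    p,W,o=cloud(c)
    for t,lo,hi in ts:
        m=mask(t,c)
        if m is None: print(c,t,"none");continue
        P=W[m&np.isfinite(W[...,2])]; s=P[(P[:,2]>lo)&(P[:,2]<hi)]
        print(c,t,len(P),len(s),"z pct",np.round(np.percentile(P[:,2],[2,25,50,75,98]),4),"circ",circ(s) if len(s)>10 else None)
    return p,W,o
def rel(o,target,yaw):
    "tool-axis shift and spin from the pose o to TCP target"
    R=Ro.from_euler("xyz",o["eef_rot"]).as_matrix()
    print("slide",np.round(R.T@(np.array(target)-o["ee_pos"]),4),"spin",round(-(yaw-o["eef_rot"][2]),4))
E
python3 - <<'E'
from h import *
p,W,o=report("top",[("loupe",.05,.065),("stand",.036,.047),("small_loupe",.034,.046)])
rel(o,[.475,-.113,.38],.382)
E
```

```text
top loupe 625 411 z pct [0.0036 0.025  0.0546 0.0568 0.0603] circ [0.442  0.2937 0.0228]
top stand 1752 1496 z pct [0.0029 0.0408 0.0423 0.0438 0.0581] circ [ 0.469  -0.1201  0.0486]
top small_loupe 176 124 z pct [0.0048 0.0312 0.0384 0.0413 0.0447] circ [0.4362 0.1108 0.0127]
slide [ 0.3987 -0.2681  0.0246] spin -0.0002
```

jog_arm([
  {"slide": [0.05, -0.034, 0.003]},
  {"slide": [0.09, -0.061, 0.006]},
  {"slide": [0.13, -0.088, 0.009]},
  {"slide": [0.17, -0.115, 0.012]},
  {"slide": [0.21, -0.142, 0.015]},
  {"slide": [0.25, -0.17, 0.018]},
  {"slide": [0.29, -0.197, 0.02]},
  {"slide": [0.33, -0.224, 0.022]},
])

```text
$.rows[0]: bad value
```

jog_arm([
  {"slide": [0.04, -0.026, 0]},
  {"slide": [0.06, -0.04, 0]},
  {"slide": [0.06, -0.04, 0]},
  {"slide": [0.06, -0.04, 0]},
])

```text
$.rows[0]: bad value
```

```bash
python3 - <<'E'
from h import *
p,W,o=report("wrist",[("stand",.036,.047)])
print(o["ee_pos"],o["eef_rot"],o["time_s"],np.abs(o["joint_vel"]).max())
cv2.imwrite("pics/w1.png",p[:,:,::-1]);np.save("w1.npy",W)
E
```

```text
wrist stand none
[ 0.20491947 -0.51038328  0.40461822] [-3.14151472e+00 -1.15192982e-05  3.81780457e-01] 0.6 0.0012022994937159453
```

View pics/w1.png

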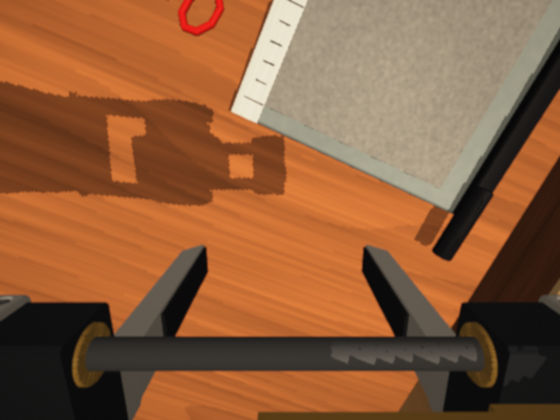

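The moves were refused because each row needs every field. The picture shows only the cutting mat and the gripper, with the fingertips at (205,250) and (365,250). I'll resend full rows.

jog_arm([
  {"gripper": 0.094, "spin": 0, "slide": [0.04, -0.027, 0.003]},
  {"gripper": 0.094, "spin": 0, "slide": [0.08, -0.054, 0.006]},
  {"gripper": 0.094, "spin": 0, "slide": [0.12, -0.081, 0.009]},
  {"gripper": 0.094, "spin": 0, "slide": [0.16, -0.108, 0.012]},
  {"gripper": 0.094, "spin": 0, "slide": [0.2, -0.135, 0.015]},
  {"gripper": 0.094, "spin": 0, "slide": [0.24, -0.162, 0.018]},
  {"gripper": 0.094, "spin": 0, "slide": [0.28, -0.19, 0.02]},
  {"gripper": 0.094, "spin": 0, "slide": [0.32, -0.217, 0.022]},
])

```text
time_s: 1.5
ee_pos: [0.4217, -0.1879, 0.3828]
eef_rot: [3.141, -0.0, 0.382]
force: [1.2, -0.8, -0.4]
grip_width: 0.0941
grip_force: 0.0
```

jog_arm([
  {"gripper": 0.094, "spin": 0, "slide": [0.035, -0.024, 0]},
  {"gripper": 0.094, "spin": 0, "slide": [0.07, -0.047, 0]},
  {"gripper": 0.094, "spin": 0, "slide": [0.07, -0.047, 0]},
  {"gripper": 0.094, "spin": 0, "slide": [0.07, -0.047, 0]},
  {"gripper": 0.094, "spin": 0, "slide": [0.07, -0.047, 0]},
])

```text
time_s: 2.0
ee_pos: [0.4681, -0.1208, 0.3826]
eef_rot: [3.142, 0.0, 0.381]
force: [-0.2, 0.2, -0.4]
grip_width: 0.0939
grip_force: 0.0
```

```bash
python3 - <<'E'
from h import *
p,W,o=report("wrist",[("stand",.036,.047)])
print(o["ee_pos"],o["eef_rot"],o["time_s"],np.abs(o["joint_vel"]).max())
cv2.imwrite("pics/w2.png",p[:,:,::-1]);np.save("w2.npy",W)
E
```

```text
wrist stand 7152 6164 z pct [-0.0001  0.0406  0.0412  0.0418  0.0576] circ [ 0.4708 -0.1202  0.0495]
[ 0.46806649 -0.12078709  0.38262566] [3.14157467e+00 2.29332498e-04 3.81079706e-01] 2.0 0.01232774056169764
```

View pics/w2.png

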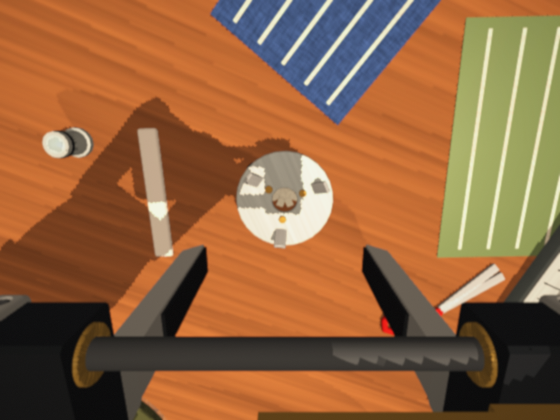

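The stand is centred at (285,198), with prongs at (255,179), (319,186) and (280,238). The ring radius fits at 49.5 mm, as expected. Now I'll move over the loupe.

jog_arm([
  {"gripper": 0.094, "spin": 0, "slide": [0.014, -0.043, 0]},
  {"gripper": 0.094, "spin": 0, "slide": [0.028, -0.086, 0]},
  {"gripper": 0.094, "spin": 0, "slide": [0.042, -0.129, 0]},
  {"gripper": 0.094, "spin": 0, "slide": [0.056, -0.172, 0]},
  {"gripper": 0.094, "spin": 0, "slide": [0.07, -0.215, 0]},
  {"gripper": 0.094, "spin": 0, "slide": [0.085, -0.258, 0]},
  {"gripper": 0.094, "spin": 0, "slide": [0.099, -0.3, 0]},
  {"gripper": 0.094, "spin": 0, "slide": [0.112, -0.34, 0]},
])

```text
time_s: 2.9
ee_pos: [0.4455, 0.2382, 0.3829]
eef_rot: [3.142, -0.001, 0.381]
force: [1.3, -0.2, -0.4]
grip_width: 0.0941
grip_force: 0.0
```

jog_arm([
  {"gripper": 0.094, "spin": 0, "slide": [0.01, -0.03, 0]},
  {"gripper": 0.094, "spin": 0, "slide": [0.018, -0.054, 0]},
  {"gripper": 0.094, "spin": 0, "slide": [0.018, -0.054, 0]},
  {"gripper": 0.094, "spin": 0, "slide": [0.018, -0.054, 0]},
  {"gripper": 0.094, "spin": 0, "slide": [0.018, -0.054, 0]},
])

```text
time_s: 3.4
ee_pos: [0.4427, 0.2928, 0.3827]
eef_rot: [3.141, 0.0, 0.38]
force: [0.3, -0.2, 0.2]
grip_width: 0.0943
grip_force: 0.0
```

```bash
python3 - <<'E'
from h import *
p,W,o=report("wrist",[("loupe",.05,.065),("loupe",.0,.014)])
print(o["ee_pos"],o["eef_rot"],o["time_s"],np.abs(o["joint_vel"]).max())
rel(o,[.442,.294,.22],.382)
cv2.imwrite("pics/w3.png",p[:,:,::-1]);np.save("w3.npy",W)
E
```

```text
wrist loupe 2148 1575 z pct [0.0081 0.0482 0.0546 0.0563 0.0583] circ [0.4442 0.2949 0.0223]
wrist loupe 2148 350 z pct [0.0081 0.0482 0.0546 0.0563 0.0583] circ [0.4443 0.2947 0.0269]
[0.44265582 0.29276932 0.38269622] [3.14146019e+00 8.15141219e-05 3.80379183e-01] 3.4 0.0038436424143557637
slide [-1.000e-04 -1.400e-03  1.627e-01] spin -0.0016
```

View pics/w3.png

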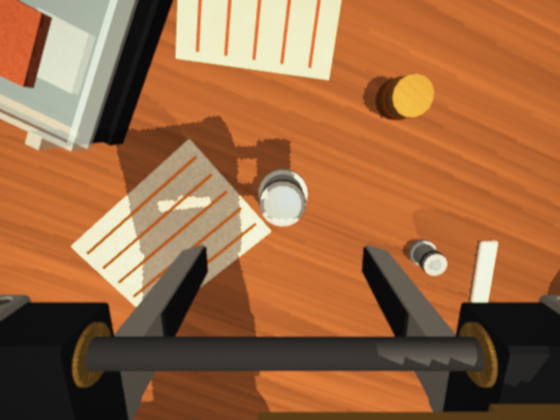

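The wrist view shows the loupe top at (284,195), between the fingers. Radii of 22 and 27 mm match the barrel and foot. I'll descend and grip.

jog_arm([
  {"gripper": 0.094, "spin": 0, "slide": [0.0015, -0.001, 0.04]},
  {"gripper": 0.094, "spin": 0, "slide": [0.0015, -0.001, 0.08]},
  {"gripper": 0.094, "spin": 0, "slide": [0.0015, -0.001, 0.115]},
  {"gripper": 0.094, "spin": 0, "slide": [0.0015, -0.001, 0.14]},
  {"gripper": 0.094, "spin": 0, "slide": [0.0015, -0.001, 0.155]},
  {"gripper": 0.094, "spin": 0, "slide": [0.0015, -0.001, 0.16]},
  {"gripper": 0.094, "spin": 0, "slide": [0.0015, -0.001, 0.16]},
  {"gripper": 0.094, "spin": 0, "slide": [0.0015, -0.001, 0.16]},
])

```text
time_s: 4.35
ee_pos: [0.4436, 0.2954, 0.2236]
eef_rot: [-3.141, -0.001, 0.381]
force: [0.2, 0.4, 0.6]
grip_width: 0.094
grip_force: 0.0
```

jog_arm([
  {"gripper": 0.06, "spin": 0, "slide": [0, 0, 0]},
  {"gripper": 0.055, "spin": 0, "slide": [0, 0, 0]},
  {"gripper": 0.05, "spin": 0, "slide": [0, 0, 0]},
  {"gripper": 0.045, "spin": 0, "slide": [0, 0, 0]},
  {"gripper": 0.035, "spin": 0, "slide": [0, 0, 0]},
  {"gripper": 0.03, "spin": 0, "slide": [0, 0, 0]},
  {"gripper": 0.03, "spin": 0, "slide": [0, 0, 0]},
  {"gripper": 0.03, "spin": 0, "slide": [0, 0, 0]},
], squeeze=25)

```text
time_s: 5.15
ee_pos: [0.4433, 0.2955, 0.2227]
eef_rot: [3.142, 0.0, 0.382]
force: [0.1, -0.0, 1.3]
grip_width: 0.045
grip_force: 25.0
```

jog_arm([
  {"gripper": 0.03, "spin": 0, "slide": [0, 0, -0.01]},
  {"gripper": 0.03, "spin": 0, "slide": [0, 0, -0.03]},
  {"gripper": 0.03, "spin": 0, "slide": [0, 0, -0.06]},
  {"gripper": 0.03, "spin": 0, "slide": [0, 0, -0.09]},
  {"gripper": 0.03, "spin": 0, "slide": [0, 0, -0.11]},
  {"gripper": 0.03, "spin": 0, "slide": [0, 0, -0.12]},
  {"gripper": 0.03, "spin": 0, "slide": [0, 0, -0.12]},
  {"gripper": 0.03, "spin": 0, "slide": [0, 0, -0.12]},
])

```text
time_s: 5.95
ee_pos: [0.4432, 0.2954, 0.3418]
eef_rot: [3.141, 0.001, 0.382]
force: [0.4, 0.4, -2.7]
grip_width: 0.0447
grip_force: 25.0
```

```bash
python3 - <<'E'
from h import *
p,W,o=cloud("wrist")
R=Ro.from_euler("xyz",o["eef_rot"]).as_matrix(); T=(W-o["ee_pos"])@R
m=mask("loupe","wrist"); print(None if m is None else m.sum())
cv2.imwrite("pics/w4.png",p[:,:,::-1]);np.save("w4.npy",T)
s=T[np.isfinite(T[...,0])&(abs(T[...,1])<.035)&(abs(T[...,0])<.04)&(T[...,2]<.235)&(T[...,2]>.13)]
print(np.histogram(s[:,2],np.arange(.13,.24,.005)))
if m is not None:
    s=T[m&np.isfinite(T[...,0])]
for lo,hi in((.158,.172),(.168,.2),(.205,.23)):
    q=s[(s[:,2]>lo)&(s[:,2]<hi)]
    if len(q)>10: print(lo,len(q),"tool-frame circ",circ(q),q[:,:2].min(0),q[:,:2].max(0),q[:,2].mean())
print(o["ee_pos"],o["eef_rot"])
rel(o,[.470,-.120,o["ee_pos"][2]],.382)
E
```

```text
8495
(array([ 644,  548,  485,  447,  411,  354,  824, 5368,  625,  354,  382,
        354,  323,  256,  160,  151,  982,  143,   63,    0,    0]), array([0.13 , 0.135, 0.14 , 0.145, 0.15 , 0.155, 0.16 , 0.165, 0.17 ,
       0.175, 0.18 , 0.185, 0.19 , 0.195, 0.2  , 0.205, 0.21 , 0.215,
       0.22 , 0.225, 0.23 , 0.235]))
0.158 5673 tool-frame circ [-0.0001  0.0007  0.0228] [-0.02298919 -0.02176451] [0.02291551 0.02315466] 0.16714846774221173
0.168 3223 tool-frame circ [0.0003 0.001  0.0233] [-0.02298919 -0.02339203] [0.02351587 0.02543256] 0.17468138262689656
0.205 1334 tool-frame circ [0.0014 0.0007 0.0266] [ 0.00030113 -0.02595757] [0.0278232  0.02741539] 0.21346695708817942
[0.44317639 0.29536886 0.34176416] [3.14141234e+00 1.25662358e-03 3.81834316e-01]
slide [-1.299e-01  3.955e-01  2.000e-04] spin -0.0002
```

View pics/w4.png

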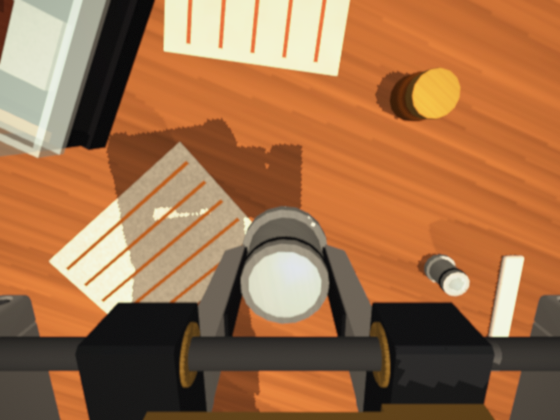

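The loupe is held at (285,275) and centred in the tool frame within about 1 mm. Now I'll carry it to the stand.

jog_arm([
  {"gripper": 0.03, "spin": 0, "slide": [-0.007, 0.02, 0]},
  {"gripper": 0.03, "spin": 0, "slide": [-0.018, 0.055, 0]},
  {"gripper": 0.03, "spin": 0, "slide": [-0.031, 0.095, 0]},
  {"gripper": 0.03, "spin": 0, "slide": [-0.045, 0.137, 0]},
  {"gripper": 0.03, "spin": 0, "slide": [-0.059, 0.18, 0]},
  {"gripper": 0.03, "spin": 0, "slide": [-0.073, 0.222, 0]},
  {"gripper": 0.03, "spin": 0, "slide": [-0.087, 0.265, 0]},
  {"gripper": 0.03, "spin": 0, "slide": [-0.101, 0.307, 0]},
])

```text
time_s: 6.85
ee_pos: [0.4637, -0.0289, 0.3419]
eef_rot: [-3.141, 0.001, 0.382]
force: [0.9, 0.6, -2.4]
grip_width: 0.0448
grip_force: 25.0
```

jog_arm([
  {"gripper": 0.03, "spin": 0, "slide": [-0.012, 0.038, 0]},
  {"gripper": 0.03, "spin": 0, "slide": [-0.021, 0.066, 0]},
  {"gripper": 0.03, "spin": 0, "slide": [-0.026, 0.081, 0]},
  {"gripper": 0.03, "spin": 0, "slide": [-0.029, 0.0885, 0]},
  {"gripper": 0.03, "spin": 0, "slide": [-0.029, 0.0885, 0]},
  {"gripper": 0.03, "spin": 0, "slide": [-0.029, 0.0885, 0]},
  {"gripper": 0.03, "spin": 0, "slide": [-0.029, 0.0885, 0]},
])

```text
time_s: 7.55
ee_pos: [0.4701, -0.1192, 0.3426]
eef_rot: [-3.141, 0.0, 0.383]
force: [0.6, 0.1, -2.0]
grip_width: 0.045
grip_force: 25.0
```

```bash
python3 - <<'E'
from h import *
for c in("wrist","top"):
    p,W,o=cloud(c)
    print(c,o["ee_pos"],o["eef_rot"],o["force"],o["time_s"])
    cv2.imwrite(f"pics/{c}5.png",p[:,:,::-1])
    for t,lo,hi,r in(("stand",.036,.0455,.05),("loupe",.165,.185,.023),("loupe",.115,.135,.028)):
        m=mask(t,c)
        if m is None: print(t,None);continue
        P=W[m&np.isfinite(W[...,2])];s=P[(P[:,2]>lo)&(P[:,2]<hi)]
        if len(s)<20: print(t,len(s));continue
        # fixed-radius fit: centre so that outer arc points lie at r
        a=circ(s); h=cv2.convexHull(s[:,:2].astype(np.float32))[:,0].astype(float)
        f=least_squares(lambda q:np.minimum(abs(np.hypot(*(h-q).T)-r),.004),a[:2]).x
        print(t,len(s),"free",a,"fixed r",np.round(f,4))
E
```

```text
wrist [ 0.47008769 -0.11916018  0.3425613 ] [-3.14139923e+00  1.33267178e-04  3.82887925e-01] [ 0.55332136  0.11422125 -2.01258353] 7.55
stand 4785 free [ 0.4708 -0.1203  0.0495] fixed r [ 0.4705 -0.1206]
loupe 6058 free [ 0.4706 -0.1195  0.0231] fixed r [ 0.4707 -0.1195]
loupe 1233 free [ 0.4715 -0.1193  0.0267] fixed r [ 0.4699 -0.1198]
top [ 0.47008713 -0.11954998  0.34270763] [ 3.14153268e+00 -1.21687618e-04  3.82489539e-01] [-0.4191623   0.92417469 -1.81387322] 7.75
stand 231 free [ 0.4821 -0.1087  0.0328] fixed r [ 0.4821 -0.1087]
loupe None
loupe None
```

View pics/wrist5.png

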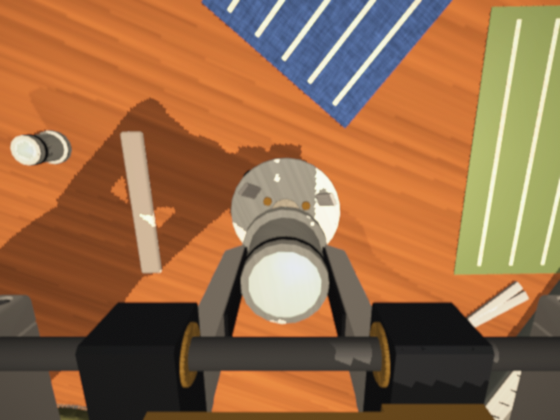

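The loupe, at (285,285), lines up with the stand to within about 1 mm. I'll shift 0.7 mm and descend.

jog_arm([
  {"gripper": 0.03, "spin": 0, "slide": [0, 0.0007, 0.01]},
  {"gripper": 0.03, "spin": 0, "slide": [0, 0.0007, 0.03]},
  {"gripper": 0.03, "spin": 0, "slide": [0, 0.0007, 0.045]},
  {"gripper": 0.03, "spin": 0, "slide": [0, 0.0007, 0.055]},
  {"gripper": 0.03, "spin": 0, "slide": [0, 0.0007, 0.06]},
  {"gripper": 0.03, "spin": 0, "slide": [0, 0.0007, 0.063]},
  {"gripper": 0.03, "spin": 0, "slide": [0, 0.0007, 0.065]},
  {"gripper": 0.03, "spin": 0, "slide": [0, 0.0007, 0.065]},
])

```text
time_s: 8.75
ee_pos: [0.4704, -0.1207, 0.2778]
eef_rot: [3.141, -0.0, 0.382]
force: [-0.3, 0.0, -2.0]
grip_width: 0.0449
grip_force: 25.0
```

jog_arm([
  {"gripper": 0.03, "spin": 0, "slide": [0, 0, 0.001]},
  {"gripper": 0.03, "spin": 0, "slide": [0, 0, 0.002]},
  {"gripper": 0.03, "spin": 0, "slide": [0, 0, 0.003]},
  {"gripper": 0.03, "spin": 0, "slide": [0, 0, 0.004]},
  {"gripper": 0.03, "spin": 0, "slide": [0, 0, 0.005]},
  {"gripper": 0.03, "spin": 0, "slide": [0, 0, 0.006]},
  {"gripper": 0.03, "spin": 0, "slide": [0, 0, 0.006]},
])

```text
time_s: 9.45
ee_pos: [0.4703, -0.1206, 0.2715]
eef_rot: [-3.141, 0.0, 0.382]
force: [-1.0, -0.1, -2.5]
grip_width: 0.0451
grip_force: 25.0
```

jog_arm([
  {"gripper": 0.03, "spin": 0, "slide": [0, 0, 0.0005]},
  {"gripper": 0.03, "spin": 0, "slide": [0, 0, 0.001]},
  {"gripper": 0.03, "spin": 0, "slide": [0, 0, 0.0015]},
  {"gripper": 0.03, "spin": 0, "slide": [0, 0, 0.002]},
  {"gripper": 0.03, "spin": 0, "slide": [0, 0, 0.002]},
  {"gripper": 0.03, "spin": 0, "slide": [0, 0, 0.002]},
])

```text
time_s: 10.05
ee_pos: [0.4703, -0.1207, 0.2696]
eef_rot: [-3.142, -0.0, 0.382]
force: [0.2, 0.1, -1.7]
grip_width: 0.0446
grip_force: 25.0
```

jog_arm([
  {"gripper": 0.03, "spin": 0, "slide": [0, 0, 0.0003]},
  {"gripper": 0.03, "spin": 0, "slide": [0, 0, 0.0006]},
  {"gripper": 0.03, "spin": 0, "slide": [0, 0, 0.0006]},
  {"gripper": 0.03, "spin": 0, "slide": [0, 0, 0.0006]},
])

```text
time_s: 10.45
ee_pos: [0.4703, -0.1206, 0.2691]
eef_rot: [3.142, -0.0, 0.382]
force: [0.1, -1.3, -2.0]
grip_width: 0.0452
grip_force: 25.0
```

No contact yet, with the foot estimated at about 46.4 mm. I'll keep going in small steps.

jog_arm([
  {"gripper": 0.03, "spin": 0, "slide": [0, 0, 0.0003]},
  {"gripper": 0.03, "spin": 0, "slide": [0, 0, 0.0006]},
  {"gripper": 0.03, "spin": 0, "slide": [0, 0, 0.0006]},
  {"gripper": 0.03, "spin": 0, "slide": [0, 0, 0.0006]},
])

```text
time_s: 10.85
ee_pos: [0.4703, -0.1207, 0.2686]
eef_rot: [3.142, -0.0, 0.382]
force: [-0.4, 0.5, 1.7]
grip_width: 0.0449
grip_force: 25.0
```

jog_arm([
  {"gripper": 0.03, "spin": 0, "slide": [0, 0, 0.0002]},
  {"gripper": 0.03, "spin": 0, "slide": [0, 0, 0.0004]},
  {"gripper": 0.03, "spin": 0, "slide": [0, 0, 0.0004]},
  {"gripper": 0.03, "spin": 0, "slide": [0, 0, 0.0004]},
])

```text
time_s: 11.25
ee_pos: [0.4704, -0.1206, 0.2686]
eef_rot: [3.141, -0.0, 0.382]
force: [-3.5, 0.4, 9.0]
grip_width: 0.0448
grip_force: 25.0
```

Contact came at the expected stud height, with 9 N. I'll ease the squeeze, open slowly and check before retracting.

jog_arm([
  {"gripper": 0.03, "spin": 0, "slide": [0, 0, -0.0003]},
  {"gripper": 0.03, "spin": 0, "slide": [0, 0, -0.0003]},
  {"gripper": 0.03, "spin": 0, "slide": [0, 0, -0.0003]},
], squeeze=4)

```text
time_s: 11.55
ee_pos: [0.4704, -0.1206, 0.2685]
eef_rot: [3.141, -0.0, 0.382]
force: [-0.6, 0.6, 5.0]
grip_width: 0.0451
grip_force: 4.0
```

jog_arm([
  {"gripper": 0.047, "spin": 0, "slide": [0, 0, 0]},
  {"gripper": 0.05, "spin": 0, "slide": [0, 0, 0]},
  {"gripper": 0.055, "spin": 0, "slide": [0, 0, 0]},
  {"gripper": 0.065, "spin": 0, "slide": [0, 0, 0]},
  {"gripper": 0.08, "spin": 0, "slide": [0, 0, 0]},
  {"gripper": 0.09, "spin": 0, "slide": [0, 0, 0]},
  {"gripper": 0.09, "spin": 0, "slide": [0, 0, 0]},
  {"gripper": 0.09, "spin": 0, "slide": [0, 0, 0]},
])

```text
time_s: 12.35
ee_pos: [0.4703, -0.1206, 0.2683]
eef_rot: [3.142, -0.0, 0.382]
force: [0.2, 0.2, 0.4]
grip_width: 0.0892
grip_force: 0.0
```

jog_arm([
  {"gripper": 0.09, "spin": 0, "slide": [0, 0, -0.01]},
  {"gripper": 0.09, "spin": 0, "slide": [0, 0, -0.03]},
  {"gripper": 0.09, "spin": 0, "slide": [0, 0, -0.06]},
  {"gripper": 0.09, "spin": 0, "slide": [0, 0, -0.1]},
  {"gripper": 0.09, "spin": 0, "slide": [0, 0, -0.13]},
  {"gripper": 0.09, "spin": 0, "slide": [0, 0, -0.15]},
  {"gripper": 0.09, "spin": 0, "slide": [0, 0, -0.15]},
  {"gripper": 0.09, "spin": 0, "slide": [0, 0, -0.15]},
])

```text
time_s: 13.15
ee_pos: [0.4701, -0.1206, 0.4181]
eef_rot: [3.142, -0.0, 0.382]
force: [0.6, -0.3, -1.0]
grip_width: 0.0901
grip_force: 0.0
```

```bash
python3 - <<'E'
from h import *
p,W,o=report("wrist",[("loupe",.096,.11),("loupe",.048,.062),("stand",.036,.0455)])
m=mask("loupe","wrist");P=W[m&np.isfinite(W[...,2])];P=P[(P[:,2]>.095)&(P[:,2]<.112)]
c=P.mean(0);q=P[np.hypot(*(P-c)[:,:2].T)<.019]
A=np.c_[q[:,:2]-c[:2],np.ones(len(q))];f=least_squares(lambda k:A@k-q[:,2],[0,0,.1],loss="soft_l1",f_scale=.0005).x
print("tilt deg",np.degrees(f[:2]),"z",f[2],o["time_s"],o["ee_pos"])
cv2.imwrite("pics/w6.png",cv2.resize(p[80:320,130:450,::-1],(640,480)))
p,_=cams.camera("scene");cv2.imwrite("pics/s6.png",cv2.resize(p[110:230,190:350,::-1],(800,600),interpolation=cv2.INTER_CUBIC))
E
```

```text
wrist loupe 2397 1713 z pct [0.0532 0.0922 0.1005 0.1023 0.1042] circ [ 0.4707 -0.1213  0.0227]
wrist loupe 2397 412 z pct [0.0532 0.0922 0.1005 0.1023 0.1042] circ [ 0.469  -0.1218  0.0288]
wrist stand 3392 3013 z pct [0.0396 0.0407 0.0413 0.0419 0.0588] circ [ 0.4709 -0.1203  0.0493]
tilt deg [-2.04827701 -0.77977399] z 0.10222980126492744 13.15 [ 0.47010601 -0.12056249  0.41812762]
```

View pics/w6.png

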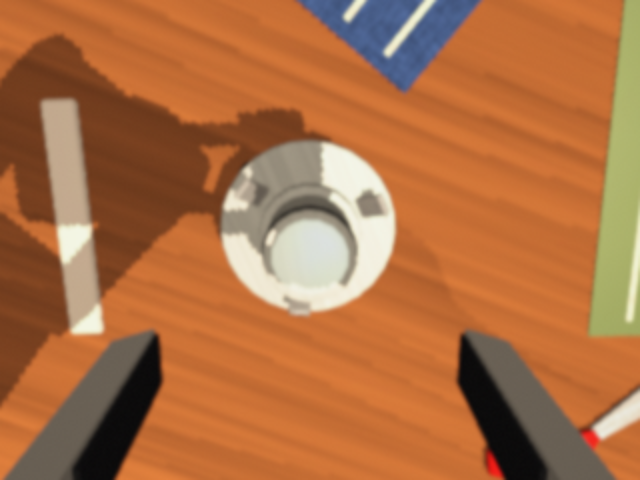

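View pics/s6.png

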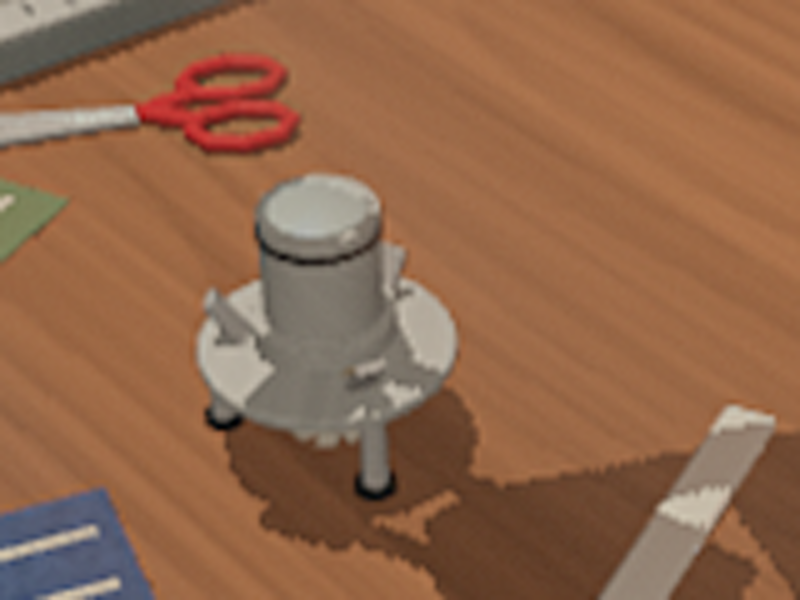

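The loupe stands between the prongs and looks upright in both views. The 2° tilt from the fit may be an artefact, so I'll calibrate it against the same fit from when the loupe stood on the table.

```bash
python3 - <<'E'
from h import *
def fit(W,c,z0):
    for lo,hi,r in((.049,.066,.019),(.049,.066,.015),(.003,.017,.0295)):
        P=W[np.isfinite(W[...,2])];d=np.hypot(*(P[:,:2]-c).T)
        q=P[(d<r)&(P[:,2]>lo+z0)&(P[:,2]<hi+z0)]
        if hi<.02: q=P[(d<r)&(d>.0235)&(P[:,2]>lo+z0)&(P[:,2]<hi+z0)]
        A=np.c_[q[:,:2]-c,np.ones(len(q))]
        k=least_squares(lambda k:A@k-q[:,2],[0,0,q[:,2].mean()],loss="soft_l1",f_scale=.0005).x
        print(len(q),"tilt",np.round(np.degrees(k[:2]),2),"z-z0",round(k[2]-z0,4))
fit(np.load("w3.npy"),[.4442,.2949],0)
for i in range(2): print("now");fit(cloud("wrist")[1],[.4707,-.121],.046)
o=telemetry.get_obs();print(o["time_s"])
E
```

```text
1119 tilt [-1.46 -0.2 ] z-z0 0.0562
705 tilt [-0.83 -0.36] z-z0 0.0568
291 tilt [-0.62 -0.04] z-z0 0.0091
now
1188 tilt [-0.67 -0.8 ] z-z0 0.0562
748 tilt [-0.5  -0.74] z-z0 0.0569
326 tilt [-0.77 -0.24] z-z0 0.0093
now
1181 tilt [-0.53 -1.08] z-z0 0.0562
749 tilt [-0.63 -0.85] z-z0 0.0569
326 tilt [-0.77 -0.23] z-z0 0.0093
13.55
```

The tilt and height match those measured on the flat table, so the loupe is seated and level. I'll hand in.

```bash
python3 -c "
from station import workorder
print(workorder.hand_in())"
```

```text
the job is handed in; nothing more can be done
None
```

The larger loupe is in the stand, seated upright and level on the studs as far as the camera and contact readings show. It has been released, the smaller loupe was not touched, and the job was handed in at about 13.6 s.

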